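# Fit the hanging clip at the balance point of an injection lance

## Task

Find where the injection lance balances: slide it lengthwise along its stand, nozzle end first and without lifting it out, until its tail tips up off the tail rest and it lies level on the narrow blue rail alone. Then gently set the orange hanging clip upright astride the lance, fully down and right above the rail, and leave lance and clip there, level, balanced and untouched. Leave the other clips and everything else where they are.

Things in the scene. Friction and masses are not known exactly. Their poses are not given: they have to be found in the camera images.
- stand: Balance stand fixed to the counter; origin: centre of the underside of its grey base plate (90 x 290 x 12 mm high). Its y axis runs along the lance from tail rest to nose rest, z up. It has three forks, 44 mm wide across the lance: a blue rail in the middle and two lower grey rests.
- rail_mid (a point): Centre of the flat top of the blue rail, 60 mm above the counter; axes as the stand's. The top is only 18 mm long along y, with side cheeks 24 mm apart rising 8 mm above it. With its balance point over this top the lance lies level, clear of both rests; slid farther it tips nose down onto the nose rest.
- tail_rest (a point): Centre of the floor of the grey forked tail rest, 120 mm from the rail towards -y, 50 mm above the counter; 10 mm long along y, cheeks 26 mm apart rising 26 mm above the floor.
- nose_rest (a point): The same on the nose rest, 120 mm from the rail towards +y.
- lance: Injection lance, 290 to 460 g, a few N to slide: aluminium tube 20 x 20 mm square, 400 mm long, in the stand's forks. Origin: mid-length, on its underside; y towards the nose, z up. Start: on the rail and the tail rest, tail down, tilted 0.086 rad. Hidden end weights differ: it balances somewhere from 65 mm tailward to 15 mm noseward of the middle.
- lance_tail (a point): Centre of the flat 20 x 20 mm tail end face of the lance (y = -200 mm, 10 mm above its underside). A finger pressed on an end face can keep the lance from tipping by friction: it tips freely only when let go, near balance slowly, and may rock a second or so.
- gauge (a point): Centre of the dial of the round gauge lying flat over the lance's flush brass tail section: 48 mm across, 40 mm from the tail end, from 10 to 24 mm above the tube's top.
- nozzle_tip (a point): Tip of the thin dark nozzle pin (8 mm across) that stands 25 mm out of the lance's flat nose end, whose last 50 mm are a flush orange section.
- clip_orange: Orange hanging clip, 30 g, an inverted U on the counter. Origin: centre at the feet. Legs 10 mm high, 20 mm long along y, 24 mm apart (x), 4 mm thick; roof 6 mm thick, 32 x 20 mm; grip fin 10 mm thick (y), 22 mm wide (x), 16 to 56 mm above the origin. Fully down on the lance its y lies along it (either way) and its origin is 10 mm above the lance's underside.
- clip_blue: Blue clip of the same shape, to be left alone; origin at the centre of its underside.
- clip_white: White clip of the same shape, to be left alone; origin at the centre of its underside.
- bait_jar: White jar with green cap, 70 mm across, 80 mm high, at the far side; origin at the centre of its underside. Leave alone.
- molar: White molar-tooth ornament, 50 mm square, 73 mm high, at the far side; origin at the centre of its underside. Leave alone.
- torch: Yellow torch standing on its lens, 38 mm across, 85 mm high, at the far side; origin at the centre of its underside. Leave alone.
There are look-alikes about, which are no part of the job. Of the things like the clip_orange, leave any that is brown, pink or turquoise; of the rest the smaller one is meant.

How it is judged (in metres and radians):
On the way:
1. the lance, slid along and let go, has tipped and lies level (within 0.04 rad) on the blue rail alone, with no clip on it yet (angle between lance's own z axis and vertical below 0.04 rad and contact force between each of the arm, the fingers and lance below 0.05 N and z of lance in the frame of rail_mid between -0.006 and 0.006 m and x of lance in the frame of rail_mid between -0.005 and 0.005 m and linear speed of lance below 0.02 m/s and distance between clip_orange and rail_mid above 0.06 m), for 0.3 s.
At the end, for the whole second after the job is handed in: The lance lies at rest and untouched on the blue rail alone, level within 0.04 rad, in the rail's cheeks; the orange clip, released and at rest, sits upright astride the lance, fully down (within 3 mm), along it within 0.2 rad, its centre within 8 mm of the middle of the rail along the lance (angle between lance's own z axis and vertical below 0.04 rad and contact force between each of the arm, the fingers and lance below 0.05 N and z of lance in the frame of rail_mid between -0.006 and 0.006 m and x of lance in the frame of rail_mid between -0.005 and 0.005 m and y of clip_orange in the frame of rail_mid between -0.008 and 0.008 m and x of clip_orange in the frame of lance between -0.004 and 0.004 m and z of clip_orange in the frame of lance between 0.007 and 0.013 m and angle between the y axis of clip_orange and the y axis of lance, either way round below 0.2 rad and angle between clip_orange's own z axis and vertical below 0.15 rad and contact force between the fingers and clip_orange below 0.05 N and linear speed of each of lance, clip_orange below 0.02 m/s).
It fails at once if the lance is lifted out of the stand (its middle more than 25 mm above the rail top) (z of lance in the frame of rail_mid above 0.025 m).
It fails at once if the lance is pressed or shoved against the stand with more than 30 N (contact force between lance and stand above 30 N).
It fails at once if the clip is pressed onto the lance with more than 20 N (contact force between clip_orange and lance above 20 N).
It fails at once if another clip, the jar, ornament or torch is disturbed (moved more than 30 mm) (distance of any of clip_blue, clip_white, bait_jar, molar, torch from where it was at the start of the episode above 0.03 m).
It also fails if it takes over 72 s, if anything falls off the work surface, if the arm or the gripper's body presses on something with over 40 N, if the wrist force passes 120 N, or if a joint passes its speed limit or range.

## Robot

A 6-joint arm with a two-finger parallel gripper is mounted at the origin on the work surface. World frame = base frame: x ahead of the robot, y to its left, z up, the work surface at z = 0. Lengths are in mm, angles in degrees, forces in N, time in s.
With the tool pointing down it reaches from about 350 to 850 mm from the base axis. Payload 8.1 kg.
Tool frame: the origin (TCP) lies midway between the tips of the shut fingers; the grasp point (between the pads) lies 19 mm behind it; z points along the fingers, y is the line along which they close (so a half turn about z gives the same grasp; the last joint's range is limited). The gripper opens to 85 mm and grips with 20 to 120 N. Pads are 22 mm wide; open, the fingers measure 114 mm over their backs; the gripper's body (76 mm by 85 mm) begins 54 mm behind the grasp point. The pads swing forward as they close: fully open they stand 13 mm farther back than shut.
Start: joints at [-71.986, 7.471, 85.268, -0, 87.261, -4.893], TCP at [233.56, -552.68, 231.292] pointing down, gripper open.
Joint ranges: [-169.43, 169.43], [-51.17, 129.36], [1.28, 143.12], [-76.62, 256.62], [0, 156.53], [-152.29, 152.29]. Speed limits (degrees/s): [136.94, 136.94, 159.86, 180, 180, 180].

## Interface

Orientations are given as [roll, pitch, yaw] about the fixed x, y, z axes, in that order (R = Rz(yaw) Ry(pitch) Rx(roll)).
In Python, from bench import sense, snapshot, camera_params, hand_in, masks_of, pinpoint gives the robot as it stands.
- The arm moves only by the tool step_arm, never from a script. Its argument "targets" is a list of rows, each an object with "angular": the turn, a rotation vector about the tool's x, y, z scaled (see below), a list of three; "dp": the shift along the tool's x, y, z scaled (see below), a list of three; "fingers": the closure, from 0 (fully open) to 1 (shut). A call has exactly 8 rows; each row is the pose to reach, as a shift and turn from the pose commanded when the call began, along the tool's axes at that moment, turning the shorter way round; what a row does not reach only later rows make up. The controller multiplies each number of a shift by 0.2 m and each number of a turn by 180 degrees. A row lasts 1/8 s, in which the tool goes at most 62.5 mm and 10.7 degrees, less where a joint would pass 70% of its speed; a pose out of reach is approached as far as the arm can. A call with a number of a shift or a turn outside -1 to 1 is refused whole. A call with a gripper value outside its range is refused whole. The fingers move at their own pace and stop on an object; "newtons" is the grip in N (left out, the last holds). Time passes only in rows, so rows that repeat a pose let the fingers close, or fill a call up. It gives the time, the measured TCP pose, the force, the opening and the grip force at its end, in the units of the state.
- sense(): the state, without advancing time (a new reading comes with each control period).
- snapshot(name): name is "scene" or "top" or "wrist"; returns the picture (480x640x3 uint8, blue, green, red); there is no depth.
- camera_params(name): a dict with "vfov" (degrees; the focal length in pixels is half the picture's height over the tangent of half this angle, whatever the lens; pixels are square), "cx", "cy" (the principal point, pixels), "D" ([k1, k2, p1, p2, k3] as OpenCV has them; the pictures are not rectified), "R" (3x3) and "t" (3): a world point X has camera coordinates R X + t. Camera axes: x right, y down, z forward; pixel columns grow to the right and rows downward; lengths in mm; the calibration is good to about 2 mm. A picture is of the moment at which its call begins: read the wrist's pose just before it. camera_params takes no time and is no camera call; for the wrist camera it gives the pose at the moment of the call.
- hand_in(): hands the job in; it is judged then, once.
Trained networks look in the newest picture that a camera, given by its name, has taken for a name from the list of things; names that differ only in an ending like _2 or _b are one class to them, and where a whole thing is asked for, a point or a joint stands for the part that bears it (a point fixed in the world has none). Each returns a list of dicts, best first, with "conf" (0 to 1); they miss things now and then, are a little off and sometimes report something else, mostly with a low value. They report only what shows in the picture. A call takes as long as a camera call. They do not tell look-alikes from the thing itself.
- masks_of(camera, label): "pixels" (480x640 bool, what is visible of it) and "at" ([column, row] in pixels, amid what is visible of it).
- pinpoint(camera, label): "at" ([column, row] in pixels: a listed point, or the origin of a listed thing).
The state is a dict: "time": time; "joint_pos": joint angles; "qd": joint speeds; "joint_efforts": joint torques, N m; "tool_pos": TCP position; "tcp_rot": TCP orientation; "ft_force": force on the tool from outside, world axes, zero at the start; "wrist_torque": the same for the moment, N m; "finger_gap": finger opening in mm; "grip_force": force on a finger pad.
Only numpy, scipy, OpenCV 4.12 (cv2) and the standard library are available. Lean on these libraries where they do the work, as an engineer would, in place of code of your own. Each camera call takes 0.05 s, during which the arm holds its last target. There are 200 camera calls.

## Working session

There is one attempt and no reset: what is moved stays moved. The work goes in short steps, Python scripts to look and compute and a tool call to move; the robot and the scene stay as the last step left them, time stands still between calls to the robot, and variables do not carry over. Pictures are saved under pics/ and viewed, at most 10 in all, crops included, and the job is handed in when it is done.

Besides the shell and the picture viewer there is one more tool, called after "Emit:" as name([rows], argument=value, ...), one row to a line, values as JSON. step_arm: Moves the arm, as the interface text tells. Its arguments: {"type":"object","properties":{"targets":{"type":"array","items":{"type":"object","properties":{"angular":{"type":"array","items":{"type":"number","minimum":-1,"maximum":1}},"dp":{"type":"array","items":{"type":"number","minimum":-1,"maximum":1}},"fingers":{"type":"number"}}}},"newtons":{"type":"number"}},"required":["targets"]}

```bash
mkdir -p pics; ls
cat > h.py <<'E'
from bench import *
import numpy as np, cv2
from scipy.spatial.transform import Rotation as Ro
def K(c):
    f=240/np.tan(np.radians(c["vfov"]/2)); return np.array([[f,0,c["cx"]],[0,f,c["cy"]],[0,0,1.]])
def ray(c,px):
    u=cv2.undistortPoints(np.array([[px]],float),K(c),np.array(c["D"]))[0,0]
    R=np.array(c["R"]);t=np.array(c["t"]);d=R.T@np.array([u[0],u[1],1]);return -R.T@t,d/np.linalg.norm(d)
def atz(c,px,z):
    o,d=ray(c,px);return o+d*(z-o[2])/d[2]
def tri(obs):
    A=np.zeros((3,3));b=np.zeros(3)
    for c,px in obs:
        o,d=ray(c,px);M=np.eye(3)-np.outer(d,d);A+=M;b+=M@o
    return np.linalg.solve(A,b)
def proj(c,X):
    R=np.array(c["R"]);return cv2.projectPoints(np.array(X,float).reshape(-1,3),cv2.Rodrigues(R)[0],np.array(c["t"],float),K(c),np.array(c["D"]))[0][:,0]
E
python3 - <<'E'
from h import *
for n in("scene","top"):
    cv2.imwrite(f"pics/{n}0.png",snapshot(n)); c=camera_params(n)
    print(n,np.round(-np.array(c["R"]).T@np.array(c["t"])),c["vfov"])
    for l in["stand","rail_mid","tail_rest","nose_rest","lance","lance_tail","gauge","nozzle_tip","clip_orange","clip_blue","clip_white","bait_jar","molar","torch"]:
        print(l,[(np.round(d["at"],1).tolist(),round(d["conf"],2)) for d in pinpoint(n,l)][:4])
print(sense())
E
```

```text
pics
scene [1084.  145.  691.] 50.00723633708036
stand [([329.2, 199.9], 0.91)]
rail_mid [([328.5, 174.1], 0.55)]
tail_rest [([267.7, 173.2], 0.92)]
nose_rest [([398.8, 188.4], 0.72), ([327.4, 175.1], 0.44)]
lance [([310.3, 178.0], 0.57), ([218.2, 150.7], 0.51), ([329.5, 171.8], 0.22)]
lance_tail []
gauge [([247.4, 259.9], 0.71), ([217.2, 149.0], 0.67), ([171.6, 300.7], 0.6), ([197.6, 164.0], 0.52)]
nozzle_tip [([438.4, 176.1], 0.73)]
clip_orange [([367.7, 325.5], 0.88), ([453.3, 368.7], 0.85), ([457.5, 310.8], 0.8), ([413.5, 320.7], 0.79)]
clip_blue [([330.9, 286.3], 0.76)]
clip_white [([243.8, 260.6], 0.82), ([238.8, 331.7], 0.6)]
bait_jar [([167.2, 306.4], 0.67)]
molar []
torch [([238.1, 332.4], 0.64)]
top [ 499.   -8. 1111.] 46.16806786058537
stand [([317.8, 328.1], 0.96)]
rail_mid [([315.8, 329.4], 0.72)]
tail_rest [([379.7, 326.9], 0.83)]
nose_rest [([254.1, 339.9], 0.95), ([361.3, 234.7], 0.5)]
lance [([338.5, 326.6], 0.77)]
lance_tail [([441.8, 316.3], 0.62)]
gauge [([429.5, 317.8], 0.91)]
nozzle_tip [([218.0, 337.7], 0.8)]
clip_orange [([185.1, 193.9], 0.8), ([184.6, 238.3],
[... 236 characters left out ...]
6], 0.83)]
{'time': 1.5, 'joint_pos': array([-7.19850011e+01,  7.47064205e+00,  8.52670737e+01, -1.99325672e-04,
        8.72615392e+01, -4.89220394e+00]), 'qd': array([ 0.01951284, -0.0693523 , -0.01630502, -0.02818389,  0.09531629,
       -0.11769363]), 'joint_efforts': array([-3.40973174e-04, -5.69303012e+01, -5.00852537e+01, -3.79053945e-04,
        8.97705213e-04,  4.10977373e-05]), 'tool_pos': array([ 233.57429064, -552.67873958,  231.30466045]), 'tcp_rot': array([1.79999275e+02, 2.61915827e-04, 2.29072124e+01]), 'ft_force': array([-0.73101359, -0.24388058, -0.52077116]), 'wrist_torque': array([-0.01034328, -0.01624249, -0.02563954]), 'grip_force': 0.0, 'finger_gap': 85.52948972536271}
```

View pics/scene0.png

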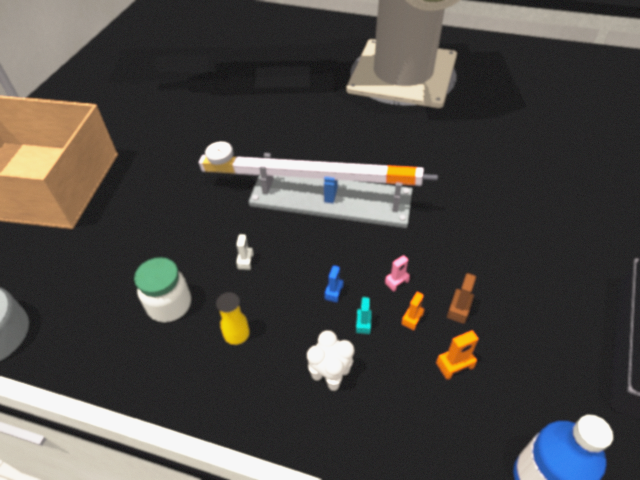

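View pics/top0.png

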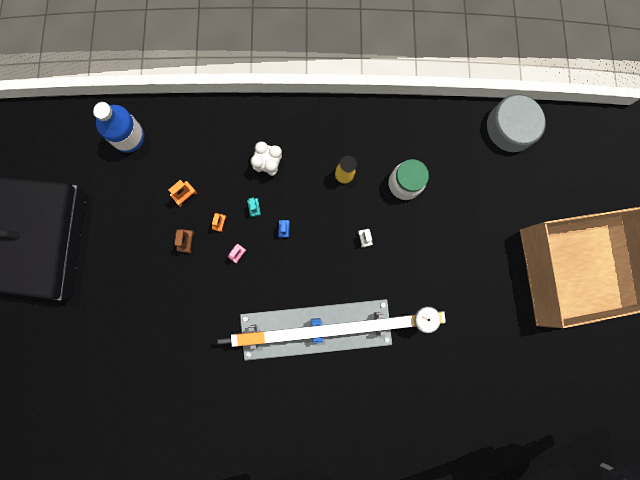

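Run:
```python
from h import *
s=camera_params("scene");t=camera_params("top")
P=lambda a,b:np.round(tri([(s,a),(t,b)]),1)
print("stand",P([329.2,199.9],[317.8,328.1]),atz(t,[317.8,328.1],0))
print("rail",P([328.5,174.1],[315.8,329.4]),atz(t,[315.8,329.4],60))
print("tailrest",P([267.7,173.2],[379.7,326.9]),atz(t,[379.7,326.9],50))
print("nose",P([398.8,188.4],[254.1,339.9]),atz(t,[254.1,339.9],50))
print("tip",P([438.4,176.1],[218,337.7]))
print("gauge",P([217.2,149],[429.5,317.8]), P([197.6,164],[441.8,316.3]))
for p in([185.1,193.9],[184.6,238.3],[249.9,206.4],[287.8,231],[364.7,237.6],[405.8,178.9],[264,164.2],[345,172.6],[219,223.1]):
    X=atz(t,p,0);print(p,np.round(X),np.round(proj(s,X)))
```

```text
stand [443.6 -47.8  -0.7] [444.40990095 -50.53489239   0.        ]
rail [445.5 -44.9  66.9] [444.97734275 -44.50907692  60.        ]
tailrest [ 447.3 -164.6   39.5] [ 448.63366641 -165.34772      50.        ]
nose [423.7  74.2  44.1] [424.69994503  70.49435442  50.        ]
tip [430.9 135.7  96.4]
gauge [ 465.3 -248.6   91.7] [ 468.7 -288.2   48.5]
[185.1, 193.9] [710. 216.   0.] [[451. 365.]]
[184.6, 238.3] [621. 215.   0.] [[458. 313.]]
[249.9, 206.4] [685.  85.   0.] [[366. 327.]]
[287.8, 231] [636.   9.   0.] [[327. 289.]]
[364.7, 237.6] [ 623. -144.    0.] [[242. 262.]]
[405.8, 178.9] [ 744. -230.    0.] [[162. 308.]]
[264, 164.2] [772.  58.   0.] [[333. 373.]]
[345, 172.6] [ 755. -106.    0.] [[232. 334.]]
[219, 223.1] [651. 146.   0.] [[410. 319.]]
```

The scene picture shows the lance with its white gauge at (218,150) and the nozzle tip at (438,176). The top picture shows the same gauge at (428,319) and tip at (218,338). The clip I want is the small orange one, at scene (413,311) and top (218,223). The large orange one at top (181,192) is a look-alike.

```bash
cat >> h.py <<'E'
def go(P,yaw,base=None):
    s=sense(); p=np.array(s["tool_pos"]) if base is None else np.array(base[:3]); y0=s["tcp_rot"][2] if base is None else base[3]
    R=Ro.from_euler("xyz",[180,0,y0],degrees=True).as_matrix()
    d=(yaw-y0+180)%360-180
    print("dp",np.round(R.T@(np.array(P)-p)/200,4),"ang z",round(-d/180,4),"t",s["time"])
E
python3 - <<'E'
from h import *
go([400,-410,130],95.1); go([472,-323.3,52],95.1,[400,-410,130,95.1])
E
```

```text
dp [ 1.0442 -0.3332  0.5065] ang z -0.4011 t 1.5
dp [0.3998 0.3971 0.39  ] ang z -0.0 t 1.5
```

Emit:
step_arm([
  {"dp": [1.0, -0.33, 0.5], "angular": [0, 0, -0.4], "fingers": 1},
  {"dp": [1.0, -0.33, 0.5], "angular": [0, 0, -0.4], "fingers": 1},
  {"dp": [1.0, -0.33, 0.5], "angular": [0, 0, -0.4], "fingers": 1},
  {"dp": [1.0, -0.33, 0.5], "angular": [0, 0, -0.4], "fingers": 1},
  {"dp": [1.0, -0.33, 0.5], "angular": [0, 0, -0.4], "fingers": 1},
  {"dp": [1.0, -0.33, 0.5], "angular": [0, 0, -0.4], "fingers": 1},
  {"dp": [1.0, -0.33, 0.5], "angular": [0, 0, -0.4], "fingers": 1},
  {"dp": [1.0, -0.33, 0.5], "angular": [0, 0, -0.4], "fingers": 1},
])

```text
time: 2.5
tool_pos: [392.2, -414.0, 131.3]
tcp_rot: [180.0, 0.0, 94.9]
ft_force: [-0.2, 0.3, 0.0]
finger_gap: 0.3
grip_force: 0.0
```

Run:
```python
from h import *
s=sense();print(s["tool_pos"],s["tcp_rot"],s["time"])
cv2.imwrite("pics/w1.png",snapshot("wrist"));c=camera_params("wrist")
print(np.round(-np.array(c["R"]).T@np.array(c["t"])),np.round(c["R"],2))
for l in["gauge","lance_tail"]: print(l,[(np.round(d["at"],1).tolist(),round(d["conf"],2),np.round(atz(c,d["at"],86 if l=="gauge" else 49))) for d in pinpoint("wrist",l)][:3])
go([472,-323.3,52],95.1)
```

```text
[ 392.17505795 -414.01405764  131.33493041] [1.79997851e+02 2.51810183e-03 9.48629287e+01] 2.5
[ 384. -336.  274.] [[ 1.    0.08  0.  ]
 [ 0.08 -0.95  0.31]
 [ 0.03 -0.3  -0.95]]
gauge []
lance_tail [([471.8, 47.5], 0.92, array([ 467., -287.,   49.]))]
dp [0.4194 0.4359 0.3966] ang z -0.002 t 2.65
```

View pics/w1.png

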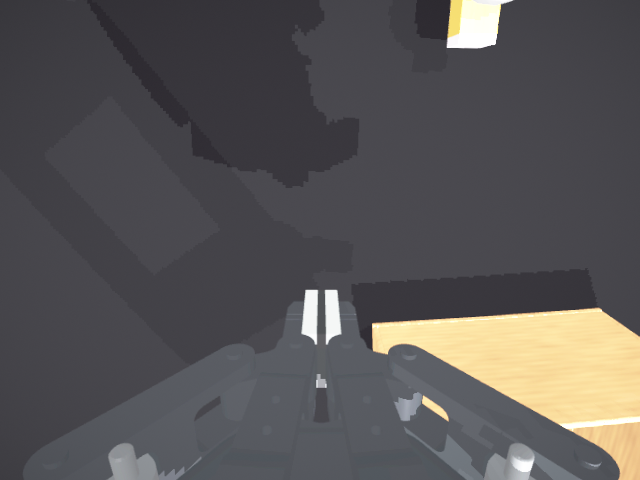

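The wrist picture shows the yellow tail end near (472,45), which agrees with the triangulated position. I'm going down behind it.

Emit:
step_arm([
  {"dp": [0.42, 0.43, 0.2], "angular": [0, 0, 0], "fingers": 1},
  {"dp": [0.42, 0.43, 0.2], "angular": [0, 0, 0], "fingers": 1},
  {"dp": [0.42, 0.43, 0.4], "angular": [0, 0, 0], "fingers": 1},
  {"dp": [0.42, 0.43, 0.4], "angular": [0, 0, 0], "fingers": 1},
  {"dp": [0.42, 0.43, 0.4], "angular": [0, 0, 0], "fingers": 1},
  {"dp": [0.49, 0.43, 0.4], "angular": [0, 0, 0], "fingers": 1},
  {"dp": [0.49, 0.43, 0.4], "angular": [0, 0, 0], "fingers": 1},
  {"dp": [0.49, 0.43, 0.4], "angular": [0, 0, 0], "fingers": 1},
])

```text
time: 3.65
tool_pos: [469.7, -309.4, 52.1]
tcp_rot: [179.9, 0.1, 94.9]
ft_force: [-0.8, 0.0, 0.5]
finger_gap: 0.2
grip_force: 0.0
```

```bash
cat > tilt.py <<'E'
from h import *
def best(cam,l,ref,r=60):
    L=[d for d in pinpoint(cam,l) if np.linalg.norm(np.array(d["at"])-ref)<r]; return L[0]["at"] if L else None
def tilt():
    s=sense();print(round(s["time"],2),np.round(s["tool_pos"],1),round(s["tcp_rot"][2],2),np.round(s["ft_force"],1))
    cs,ct=camera_params("scene"),camera_params("top");snapshot("scene");snapshot("top")
    X={}
    for l,rs,rt in(("gauge",[240,155],[405,320]),("nozzle_tip",[455,178],[205,338])):
        a,b=best("scene",l,np.array(rs)),best("top",l,np.array(rt))
        if a is None or b is None: print("miss",l,a,b);continue
        X[l]=tri([(cs,a),(ct,b)]);print(l,np.round(X[l],1),np.round(a,1),np.round(b,1))
    if len(X)==2:
        d=X["nozzle_tip"]-X["gauge"];print("TILT",round((d[2]+34)/385,3),"s_mid~",round(X["nozzle_tip"][1]-225*.996+44.8,1))
if __name__=="__main__":tilt()
E
python3 tilt.py
```

```text
3.65 [ 469.7 -309.4   52.1] 94.9 [-0.8  0.   0.5]
gauge [ 462.3 -243.8   90.9] [219.6 148.7] [426.1 319.8]
nozzle_tip [427.5 137.7  96.1] [439.7 175.1] [216.7 339.6]
TILT 0.102 s_mid~ -41.6
```

Emit:
step_arm([
  {"dp": [0.04, 0, 0], "angular": [0, 0, 0], "fingers": 1},
  {"dp": [0.06, 0, 0], "angular": [0, 0, 0], "fingers": 1},
  {"dp": [0.085, 0, 0], "angular": [0, 0, 0], "fingers": 1},
  {"dp": [0.11, 0, 0], "angular": [0, 0, 0], "fingers": 1},
  {"dp": [0.135, 0, 0], "angular": [0, 0, 0], "fingers": 1},
  {"dp": [0.16, 0, 0], "angular": [0, 0, 0], "fingers": 1},
  {"dp": [0.18, 0, 0], "angular": [0, 0, 0], "fingers": 1},
  {"dp": [0.18, 0, 0], "angular": [0, 0, 0], "fingers": 1},
])

```text
time: 4.95
tool_pos: [467.1, -273.7, 52.4]
tcp_rot: [179.9, 0.1, 94.9]
ft_force: [0.7, -4.7, 3.5]
finger_gap: 0.1
grip_force: 2.4
```

```bash
python3 tilt.py
```

```text
4.95 [ 467.1 -273.7   52.4] 94.91 [ 0.7 -4.7  3.5]
gauge [ 459.  -224.    89.4] [231.3 150.3] [415.8 321.5]
nozzle_tip [421.8 160.5  93. ] [455.8 176.8] [206.1 342.4]
TILT 0.098 s_mid~ -18.8
```

Emit:
step_arm([
  {"dp": [0.02, 0, 0], "angular": [0, 0, 0], "fingers": 1},
  {"dp": [0.04, 0, 0], "angular": [0, 0, 0], "fingers": 1},
  {"dp": [0.04, 0, 0], "angular": [0, 0, 0], "fingers": 1},
  {"dp": [0.01, 0, 0], "angular": [0, 0, 0], "fingers": 1},
  {"dp": [-0.01, 0, 0], "angular": [0, 0, 0], "fingers": 1},
  {"dp": [-0.01, 0, 0], "angular": [0, 0, 0], "fingers": 1},
  {"dp": [-0.01, 0, 0], "angular": [0, 0, 0], "fingers": 1},
  {"dp": [-0.01, 0, 0], "angular": [0, 0, 0], "fingers": 1},
])

```text
time: 6.25
tool_pos: [466.4, -275.0, 51.1]
tcp_rot: [-180.0, -0.0, 94.9]
ft_force: [0.4, -0.1, -1.1]
finger_gap: -0.2
grip_force: 0.0
```

```bash
python3 tilt.py
```

```text
6.25 [ 466.4 -275.    51.1] 94.91 [ 0.4 -0.1 -1.1]
gauge [ 453.4 -215.7   90.4] [238.4 148.9] [412.9 324.1]
nozzle_tip [421.6 167.   90.4] [458.  178.6] [201.5 342.5]
TILT 0.088 s_mid~ -12.3
```

Emit:
step_arm([
  {"dp": [0.05, 0, 0], "angular": [0, 0, 0], "fingers": 1},
  {"dp": [0.07, 0, 0], "angular": [0, 0, 0], "fingers": 1},
  {"dp": [0.09, 0, 0], "angular": [0, 0, 0], "fingers": 1},
  {"dp": [0.09, 0, 0], "angular": [0, 0, 0], "fingers": 1},
  {"dp": [0.04, 0, 0], "angular": [0, 0, 0], "fingers": 1},
  {"dp": [0.04, 0, 0], "angular": [0, 0, 0], "fingers": 1},
  {"dp": [0.04, 0, 0], "angular": [0, 0, 0], "fingers": 1},
  {"dp": [0.04, 0, 0], "angular": [0, 0, 0], "fingers": 1},
])

```text
time: 7.55
tool_pos: [465.6, -267.0, 51.0]
tcp_rot: [-180.0, -0.0, 94.9]
ft_force: [-0.7, -0.3, 0.8]
finger_gap: 0.3
grip_force: 0.0
```

```bash
python3 tilt.py
```

```text
7.55 [ 465.6 -267.    51. ] 94.9 [-0.7 -0.3  0.8]
gauge [ 458.9 -206.5   99.6] [239.5 147.6] [407.3 321.9]
nozzle_tip [419.5 174.7  84.8] [462.  181.1] [197.6 343.4]
TILT 0.05 s_mid~ -4.6
```

Emit:
step_arm([
  {"dp": [0, 0, 0], "fingers": 1},
  {"dp": [0, 0, 0], "fingers": 1},
  {"dp": [0, 0, 0], "fingers": 1},
  {"dp": [0, 0, 0], "fingers": 1},
  {"dp": [0, 0, 0], "fingers": 1},
  {"dp": [0, 0, 0], "fingers": 1},
  {"dp": [0, 0, 0], "fingers": 1},
  {"dp": [0, 0, 0], "fingers": 1},
])

```text
validation failed for argument at $.ta...
```

Run:
```python
from tilt import *
tilt()
a=snapshot("scene");cv2.imwrite("pics/s2.png",cv2.resize(a[110:230,170:490],(800,300),interpolation=cv2.INTER_CUBIC))
```

```text
7.85 [ 465.8 -267.1   51.3] 94.91 [ 0.  -0.   0.5]
gauge [ 457.2 -204.   106.7] [241.7 144.2] [407.6 322.7]
nozzle_tip [419.2 176.   74.7] [461.9 185.5] [198.1 343.1]
TILT 0.005 s_mid~ -3.3
```

View pics/s2.png

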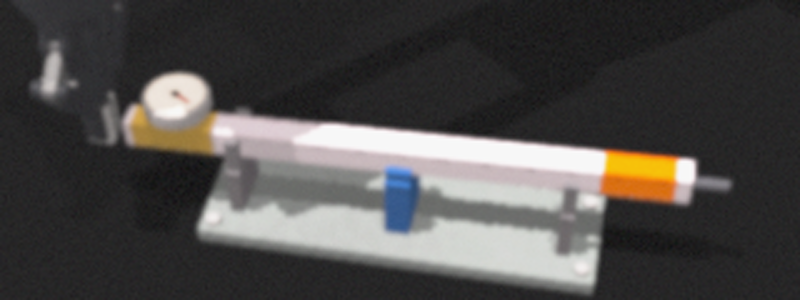

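The lance is tipping: the gauge rose to about (175,95) in this crop and the nozzle dropped to about (715,183). I'll let it settle.

Emit:
step_arm([
  {"dp": [0, 0, 0], "angular": [0, 0, 0], "fingers": 1},
  {"dp": [0, 0, 0], "angular": [0, 0, 0], "fingers": 1},
  {"dp": [0, 0, 0], "angular": [0, 0, 0], "fingers": 1},
  {"dp": [0, 0, 0], "angular": [0, 0, 0], "fingers": 1},
  {"dp": [0, 0, 0], "angular": [0, 0, 0], "fingers": 1},
  {"dp": [0, 0, 0], "angular": [0, 0, 0], "fingers": 1},
  {"dp": [0, 0, 0], "angular": [0, 0, 0], "fingers": 1},
  {"dp": [0, 0, 0], "angular": [0, 0, 0], "fingers": 1},
])

```text
time: 9.2
tool_pos: [465.8, -267.2, 51.3]
tcp_rot: [-180.0, 0.0, 94.9]
ft_force: [0.0, -0.3, 0.2]
finger_gap: 0.1
grip_force: 0.0
```

```bash
python3 tilt.py;python3 tilt.py
```

```text
9.2 [ 465.8 -267.2   51.3] 94.91 [ 0.  -0.3  0.2]
gauge [ 457.3 -206.8   95.7] [239.8 148.7] [406.9 322.8]
nozzle_tip [421.6 174.8  96.1] [462.3 177. ] [195.6 342.8]
TILT 0.089 s_mid~ -4.5
9.5 [ 465.8 -267.2   51.3] 94.91 [-0.3  0.2 -0.5]
miss gauge None [408.3, 323.6]
nozzle_tip [418.2 180.1  88.1] [465.  179.8] [193.6 344.3]
```

Emit:
step_arm([
  {"dp": [0, 0, 0], "angular": [0, 0, 0], "fingers": 1},
  {"dp": [0, 0, 0], "angular": [0, 0, 0], "fingers": 1},
  {"dp": [0, 0, 0], "angular": [0, 0, 0], "fingers": 1},
  {"dp": [0, 0, 0], "angular": [0, 0, 0], "fingers": 1},
  {"dp": [0, 0, 0], "angular": [0, 0, 0], "fingers": 1},
  {"dp": [0, 0, 0], "angular": [0, 0, 0], "fingers": 1},
  {"dp": [0, 0, 0], "angular": [0, 0, 0], "fingers": 1},
  {"dp": [0, 0, 0], "angular": [0, 0, 0], "fingers": 1},
])

```text
time: 10.8
tool_pos: [465.8, -267.2, 51.3]
tcp_rot: [-180.0, -0.0, 94.9]
ft_force: [1.5, 0.3, -0.9]
finger_gap: 0.2
grip_force: 0.0
```

```bash
python3 tilt.py;python3 tilt.py
```

```text
10.8 [ 465.8 -267.2   51.3] 94.91 [ 1.5  0.3 -0.9]
gauge [ 458.8 -204.9  103.5] [240.8 146.1] [407.5 321.8]
nozzle_tip [422.4 175.3  80.3] [460.7 184.3] [196.9 341.7]
TILT 0.028 s_mid~ -4.0
11.1 [ 465.8 -267.2   51.3] 94.91 [0.5 0.7 0.2]
gauge [ 459.2 -204.5  102.4] [240.4 146.7] [406.6 321.8]
nozzle_tip [420.2 177.5  86.8] [461.6 180.9] [193.8 343.3]
TILT 0.048 s_mid~ -1.8
```

```bash
cat > sl.py <<'E'
from h import *
def slope(a):
    # upper edge of the lance tube per column: strongest vertical gradient dark->bright
    g=cv2.GaussianBlur(cv2.cvtColor(a,cv2.COLOR_BGR2GRAY),(3,3),0).astype(float)[130:200]
    xs=np.arange(290,385);G=np.diff(g[:,xs],axis=0);G=G*0+np.maximum(G,0)
    ys=[]
    for k in range(len(xs)):
        j=G[:,k].argmax();w=slice(max(j-2,0),j+3);ys.append(130.5+(np.arange(70-1)[w]*G[w,k]).sum()/G[w,k].sum())
    ys=np.array(ys);p=np.polyfit(xs-337,ys,1)
    for _ in range(3):
        r=abs(ys-np.polyval(p,xs-337));m=r<max(1,2*np.median(r));p=np.polyfit(xs[m]-337,ys[m],1)
    return round(p[0],4),round(p[1],2),m.sum()
if __name__=="__main__":
    print("ref tail-down",slope(cv2.imread("pics/scene0.png")))
    for i in range(8): s=snapshot("scene");print(slope(s))
    print(sense()["time"])
    cs=camera_params("scene")
    for th in(.086,0,-.086):
        A=np.array([445,-45,80.]);u=np.array([-.0891,.996,0]);L=[A+u*k+np.array([0,0,np.tan(th)*k]) for k in(-60,80)];q=proj(cs,L);print(th,(q[1,1]-q[0,1])/(q[1,0]-q[0,0]))
E
python3 sl.py
```

```text
ref tail-down (np.float64(0.0586), np.float64(161.88), np.int64(95))
(np.float64(0.0726), np.float64(161.98), np.int64(95))
(np.float64(0.0716), np.float64(161.95), np.int64(95))
(np.float64(0.07), np.float64(161.94), np.int64(95))
(np.float64(0.069), np.float64(161.92), np.int64(95))
(np.float64(0.0677), np.float64(161.92), np.int64(95))
(np.float64(0.0675), np.float64(161.91), np.int64(95))
(np.float64(0.0665), np.float64(161.89), np.int64(95))
(np.float64(0.066), np.float64(161.89), np.int64(95))
11.8
0.086 0.06887504643051318
0 0.13442578146090695
-0.086 0.19997381271816952
```

That gives a precise tilt measure, and the lance is falling slowly back tail-down. Its balance point is therefore just tailward of the rail's edge, so I'll push about 9 mm more to centre it.

Emit:
step_arm([
  {"dp": [0.04, 0, 0], "angular": [0, 0, 0], "fingers": 1},
  {"dp": [0.06, 0, 0], "angular": [0, 0, 0], "fingers": 1},
  {"dp": [0.08, 0, 0], "angular": [0, 0, 0], "fingers": 1},
  {"dp": [0.095, 0, 0], "angular": [0, 0, 0], "fingers": 1},
  {"dp": [0.095, 0, 0], "angular": [0, 0, 0], "fingers": 1},
  {"dp": [0.05, 0, 0], "angular": [0, 0, 0], "fingers": 1},
  {"dp": [0.03, 0, 0], "angular": [0, 0, 0], "fingers": 1},
  {"dp": [0.03, 0, 0], "angular": [0, 0, 0], "fingers": 1},
])

```text
time: 12.8
tool_pos: [465.2, -261.6, 51.1]
tcp_rot: [-180.0, -0.0, 94.9]
ft_force: [0.3, -0.6, -0.5]
finger_gap: -0.1
grip_force: 0.0
```

```bash
python3 sl.py
```

```text
ref tail-down (np.float64(0.0586), np.float64(161.88), np.int64(95))
(np.float64(0.175), np.float64(162.46), np.int64(95))
(np.float64(0.1696), np.float64(162.45), np.int64(95))
(np.float64(0.1586), np.float64(162.47), np.int64(95))
(np.float64(0.1434), np.float64(162.45), np.int64(95))
(np.float64(0.1229), np.float64(162.45), np.int64(95))
(np.float64(0.0997), np.float64(162.34), np.int64(95))
(np.float64(0.0824), np.float64(162.17), np.int64(95))
(np.float64(0.0726), np.float64(162.06), np.int64(95))
13.2
0.086 0.06887504643051318
0 0.13442578146090695
-0.086 0.19997381271816952
```

Emit:
step_arm([
  {"dp": [0, 0, 0], "angular": [0, 0, 0], "fingers": 1},
  {"dp": [0, 0, 0], "angular": [0, 0, 0], "fingers": 1},
  {"dp": [0, 0, 0], "angular": [0, 0, 0], "fingers": 1},
  {"dp": [0, 0, 0], "angular": [0, 0, 0], "fingers": 1},
  {"dp": [0, 0, 0], "angular": [0, 0, 0], "fingers": 1},
  {"dp": [0, 0, 0], "angular": [0, 0, 0], "fingers": 1},
  {"dp": [0, 0, 0], "angular": [0, 0, 0], "fingers": 1},
  {"dp": [0, 0, 0], "angular": [0, 0, 0], "fingers": 1},
])

```text
time: 14.2
tool_pos: [465.3, -261.2, 51.3]
tcp_rot: [-180.0, -0.0, 94.9]
ft_force: [0.7, -0.2, -0.3]
finger_gap: 0.1
grip_force: 0.0
```

```bash
python3 sl.py; python3 tilt.py
```

```text
ref tail-down (np.float64(0.0586), np.float64(161.88), np.int64(95))
(np.float64(0.1184), np.float64(162.44), np.int64(95))
(np.float64(0.1381), np.float64(162.44), np.int64(95))
(np.float64(0.1526), np.float64(162.45), np.int64(95))
(np.float64(0.1624), np.float64(162.43), np.int64(95))
(np.float64(0.1675), np.float64(162.46), np.int64(95))
(np.float64(0.1683), np.float64(162.46), np.int64(95))
(np.float64(0.1642), np.float64(162.46), np.int64(95))
(np.float64(0.1553), np.float64(162.46), np.int64(95))
14.6
0.086 0.06887504643051318
0 0.13442578146090695
-0.086 0.19997381271816952
14.6 [ 465.3 -261.2   51.3] 94.91 [-0.2  0.3 -0.6]
gauge [ 458.7 -192.4  117. ] [246.  141.2] [401.6 322.4]
nozzle_tip [416.9 182.7  63.7] [464.7 190. ] [195.4 343.9]
TILT -0.05 s_mid~ 3.4
```

The lance is rocking about level (slope 0.07 to 0.175, level about 0.123), so it is balanced and near centred. I'll retreat while it settles, and work out the clip's pose from the stored pictures.

Emit:
step_arm([
  {"dp": [-0.15, 0, 0], "angular": [0, 0, 0], "fingers": 1},
  {"dp": [-0.2, 0, 0], "angular": [0, 0, 0], "fingers": 1},
  {"dp": [-0.2, 0, -0.3], "angular": [0, 0, 0], "fingers": 1},
  {"dp": [-0.2, 0, -0.6], "angular": [0, 0, 0], "fingers": 1},
  {"dp": [-0.2, 0, -0.9], "angular": [0, 0, 0], "fingers": 0.5},
  {"dp": [-0.2, 0, -1.0], "angular": [0, 0, 0], "fingers": 0.5},
  {"dp": [-0.2, 0, -1.0], "angular": [0, 0, 0], "fingers": 0.5},
  {"dp": [-0.2, 0, -1.0], "angular": [0, 0, 0], "fingers": 0.5},
])

```text
time: 15.9
tool_pos: [467.9, -300.3, 248.7]
tcp_rot: [-179.8, -0.2, 94.9]
ft_force: [-0.3, -0.2, -0.4]
finger_gap: 42.6
grip_force: 0.0
```

Run:
```python
from h import *
from sl import slope
a=cv2.imread("pics/top0.png");c=camera_params("top")
h=cv2.cvtColor(a,cv2.COLOR_BGR2HSV);m=cv2.inRange(h,(5,150,80),(20,255,255));m[:, :205]=0;m[:,232:]=0;m[:208]=0;m[238:]=0
ys,xs=np.nonzero(m);print(len(xs),xs.min(),xs.max(),ys.min(),ys.max())
W=np.array([atz(c,[x,y],10)[:2] for x,y in zip(xs,ys)],np.float32);r=cv2.minAreaRect(W);print("rect",r)
print(slope(snapshot("scene")),sense()["tool_pos"],sense()["time"],sense()["finger_gap"])
cv2.imwrite("pics/crop.png",cv2.resize(a[170:270,160:300],(700,500),interpolation=cv2.INTER_CUBIC))
```

```text
191 212 226 213 231
rect ((652.7074584960938, 146.80340576171875), (25.230960845947266, 34.48457336425781), 75.12769317626953)
(np.float64(0.1555), np.float64(162.41), np.int64(95)) [ 467.71292803 -300.20369074  248.33978642] 15.95 42.79842324731002
```

View pics/crop.png

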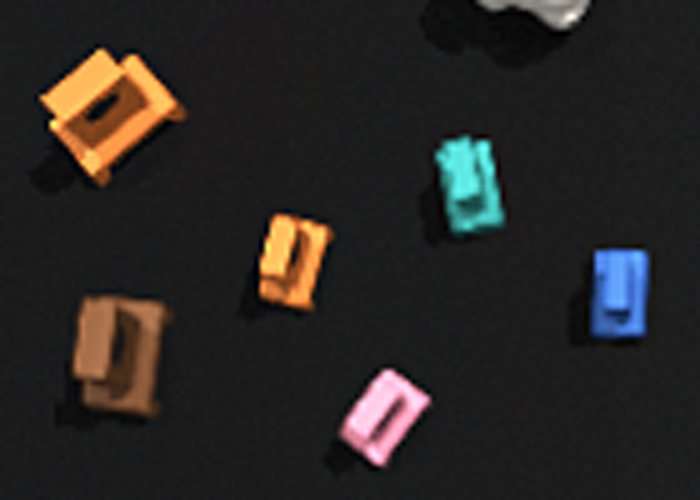

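The crop shows the small orange clip at about (295,262), with its long axis turned about -13° from world x. I'm moving over it.

Run:
```python
from h import *
go([530,-120,240],119,[468,-300.3,250,94.9]);go([591,30,240],143,[530,-120,240,119])
```

```text
dp [0.8717 0.3859 0.05  ] ang z -0.1339 t 15.95
dp [0.5081 0.6304 0.    ] ang z -0.1333 t 15.95
```

Emit:
step_arm([
  {"dp": [0.88, 0.4, 0.05], "angular": [0, 0, -0.14], "fingers": 0.5},
  {"dp": [0.88, 0.4, 0.05], "angular": [0, 0, -0.14], "fingers": 0.5},
  {"dp": [0.88, 0.4, 0.05], "angular": [0, 0, -0.14], "fingers": 0.5},
  {"dp": [0.88, 0.4, 0.05], "angular": [0, 0, -0.14], "fingers": 0.5},
  {"dp": [0.88, 0.4, 0.05], "angular": [0, 0, -0.14], "fingers": 0.5},
  {"dp": [0.88, 0.4, 0.05], "angular": [0, 0, -0.14], "fingers": 0.5},
  {"dp": [0.88, 0.4, 0.05], "angular": [0, 0, -0.14], "fingers": 0.5},
  {"dp": [0.88, 0.4, 0.05], "angular": [0, 0, -0.14], "fingers": 0.5},
])

```text
time: 16.95
tool_pos: [533.2, -119.8, 241.4]
tcp_rot: [180.0, 0.0, 120.0]
ft_force: [0.4, -0.5, -0.3]
finger_gap: 42.7
grip_force: 0.0
```

```bash
python3 sl.py|sed -n 2,9p
python3 - <<'E'
from h import *
go([591,30,240],143); go([652,147,200],167,[591,30,240,143])
E
```

```text
(np.float64(0.1281), np.float64(162.77), np.int64(95))
(np.float64(0.1089), np.float64(162.65), np.int64(95))
(np.float64(0.0954), np.float64(162.54), np.int64(95))
(np.float64(0.0915), np.float64(162.5), np.int64(95))
(np.float64(0.0944), np.float64(162.52), np.int64(95))
(np.float64(0.1045), np.float64(162.62), np.int64(95))
(np.float64(0.1242), np.float64(162.77), np.int64(95))
(np.float64(0.1413), np.float64(162.78), np.int64(95))
dp [0.4993 0.6227 0.0066] ang z -0.1272 t 17.35
dp [0.1085 0.6508 0.2   ] ang z -0.1333 t 17.35
```

Emit:
step_arm([
  {"dp": [0.5, 0.62, 0], "angular": [0, 0, -0.13], "fingers": 0.5},
  {"dp": [0.5, 0.62, 0], "angular": [0, 0, -0.13], "fingers": 0.5},
  {"dp": [0.5, 0.62, 0], "angular": [0, 0, -0.13], "fingers": 0.5},
  {"dp": [0.5, 0.62, 0], "angular": [0, 0, -0.13], "fingers": 0.5},
  {"dp": [0.5, 0.62, 0], "angular": [0, 0, -0.13], "fingers": 0.5},
  {"dp": [0.5, 0.62, 0], "angular": [0, 0, -0.13], "fingers": 0.5},
  {"dp": [0.5, 0.62, 0], "angular": [0, 0, -0.13], "fingers": 0.5},
  {"dp": [0.5, 0.62, 0], "angular": [0, 0, -0.13], "fingers": 0.5},
])

```text
time: 18.35
tool_pos: [590.4, 29.2, 241.4]
tcp_rot: [180.0, 0.0, 143.4]
ft_force: [0.3, -0.9, 0.6]
finger_gap: 42.5
grip_force: 0.0
```

Emit:
step_arm([
  {"dp": [0.11, 0.65, 0.2], "angular": [0, 0, -0.13], "fingers": 0.5},
  {"dp": [0.11, 0.65, 0.2], "angular": [0, 0, -0.13], "fingers": 0.5},
  {"dp": [0.11, 0.65, 0.2], "angular": [0, 0, -0.13], "fingers": 0.5},
  {"dp": [0.11, 0.65, 0.2], "angular": [0, 0, -0.13], "fingers": 0.5},
  {"dp": [0.11, 0.65, 0.2], "angular": [0, 0, -0.13], "fingers": 0.5},
  {"dp": [0.11, 0.65, 0.2], "angular": [0, 0, -0.13], "fingers": 0.5},
  {"dp": [0.11, 0.65, 0.2], "angular": [0, 0, -0.13], "fingers": 0.5},
  {"dp": [0.11, 0.65, 0.2], "angular": [0, 0, -0.13], "fingers": 0.5},
])

```text
time: 19.35
tool_pos: [650.2, 147.0, 201.7]
tcp_rot: [180.0, 0.0, 166.9]
ft_force: [0.3, 0.6, 0.4]
finger_gap: 43.1
grip_force: 0.0
```

Run:
```python
from h import *
from sl import slope
s=sense();c=camera_params("wrist");w=snapshot("wrist");cv2.imwrite("pics/w2.png",w)
print(s["tool_pos"],s["tcp_rot"],s["time"],np.round(-np.array(c["R"]).T@np.array(c["t"])))
print([(np.round(d["at"],1).tolist(),round(d["conf"],2),np.round(atz(c,d["at"],0),1)) for d in pinpoint("wrist","clip_orange")])
print([slope(snapshot("scene")) for _ in range(6)])
```

```text
[650.17250963 146.95968821 201.71685892] [1.79989296e+02 2.91316220e-02 1.66858805e+02] 19.35 [573. 165. 344.]
[([380.7, 156.2], 0.93, array([614.5, 212.6,   0. ])), ([404.9, 246.7], 0.86, array([708.3, 220.4,   0. ])), ([269.2, 155.7], 0.82, array([590.3, 111.1,   0. ])), ([260.9, 252.7], 0.81, array([681.4,  76.9,   0. ])), ([318.2, 209.4], 0.62, array([650.9, 143.9,   0. ]))]
[(np.float64(0.1516), np.float64(162.41), np.int64(95)), (np.float64(0.1522), np.float64(162.42), np.int64(95)), (np.float64(0.1481), np.float64(162.41), np.int64(95)), (np.float64(0.1389), np.float64(162.4), np.int64(95)), (np.float64(0.1251), np.float64(162.38), np.int64(95)), (np.float64(0.1082), np.float64(162.31), np.int64(95))]
```

View pics/w2.png

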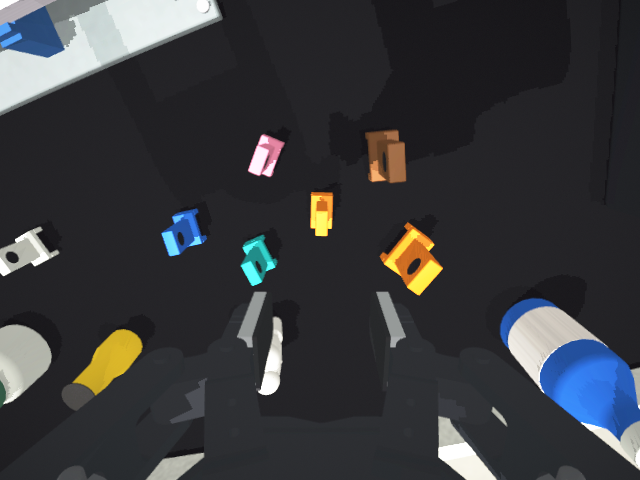

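The wrist picture shows the small orange clip at (321,213), upright and lined up with the tool, between pink (266,155) and brown (387,156).

Run:
```python
from h import *
w=cv2.imread("pics/w2.png");c=camera_params("wrist");h=cv2.cvtColor(w,cv2.COLOR_BGR2HSV)
m=cv2.inRange(h,(8,120,60),(28,255,255));m[:,:295]=0;m[:,345:]=0;m[:180]=0;m[245:]=0
for y in range(188,242,4):
    x=np.nonzero(m[y])[0]; print(y,(x.min(),x.max()) if len(x) else None,end="; ")
ys,xs=np.nonzero(m);print(ys.min(),ys.max())
R=Ro.from_euler("xyz",[180,0,166.87],degrees=True).as_matrix();T=np.array([650.17,146.96,0])
# model projection: outline of clip for guess
def clip(x,y,yaw):
    P=[];Rz=Ro.from_euler("z",yaw,degrees=True).as_matrix()
    for a,b,zs in((16,10,(0,16)),(11,5,(16,56))):
        for sx in(-1,1):
            for sy in(-1,1):
                for z in zs:P.append(Rz@[sx*a,sy*b,z]+[x,y,0])
    return np.array(P)
H=[]
from scipy.optimize import minimize
mm=(m>0)
def cost(p):
    q=proj(c,clip(*p));g=np.zeros((480,640),np.uint8);S=8
    g=np.zeros((70*4,60*4),np.uint8)
    for a in(q[:8],q[8:]): cv2.fillConvexPoly(g,cv2.convexHull(((a-[290,180])*4).astype(np.int32)),1)
    M=cv2.resize(m[180:250,290:350],(240,280),interpolation=cv2.INTER_NEAREST)>0
    return (M^(g>0)).sum()
best=min((cost(np.array([x,y,a])),x,y,a) for x in np.arange(642,662,2.) for y in np.arange(140,154,1.5) for a in range(-24,0,4))
r=minimize(cost,best[1:],method="Nelder-Mead",options=dict(initial_simplex=np.array(best[1:])+np.array([[0,0,0],[2,0,0],[0,2,0],[0,0,4]])))
print(best,r.x,r.fun,(m>0).sum()*16)
go([*r.x[:2],24],r.x[2]+180)
```

```text
188 None; 192 (np.int64(311), np.int64(332)); 196 (np.int64(311), np.int64(333)); 200 (np.int64(311), np.int64(332)); 204 (np.int64(310), np.int64(332)); 208 (np.int64(310), np.int64(332)); 212 (np.int64(310), np.int64(332)); 216 (np.int64(310), np.int64(332)); 220 (np.int64(310), np.int64(332)); 224 (np.int64(310), np.int64(332)); 228 (np.int64(310), np.int64(331)); 232 (np.int64(315), np.int64(327)); 236 (np.int64(321), np.int64(326)); 240 None; 192 236
(np.int64(5064), np.float64(650.0), np.float64(147.5), -16) [650.44207236 147.94996926 -13.65072217] 4684.0 11168
dp [-0.0014  0.0026  0.886 ] ang z 0.0031 t 19.75
```

Run:
```python
from h import *
c=camera_params("wrist")
Rz=Ro.from_euler("z",-13.65,degrees=True).as_matrix()
for z,a in((0,16),(16,16),(16,11),(56,11)):
    b=10 if a==16 else 5
    print(z,np.round(proj(c,[Rz@[sx*a,sy*b,z]+[650.4,147.9,0] for sx in(-1,1) for sy in(-1,1)]),0).tolist())
print(sense()["tool_pos"])
```

```text
0 [[311.0, 192.0], [332.0, 192.0], [311.0, 224.0], [332.0, 224.0]]
16 [[311.0, 195.0], [333.0, 195.0], [311.0, 229.0], [332.0, 229.0]]
16 [[316.0, 201.0], [327.0, 201.0], [316.0, 224.0], [327.0, 224.0]]
56 [[316.0, 211.0], [328.0, 211.0], [316.0, 236.0], [328.0, 237.0]]
[650.06154768 147.51195233 201.20481802]
```

The model projection fits the picture to within a pixel, so the tool is already centred. I'm going down to grasp.

Emit:
step_arm([
  {"dp": [0, 0, 0.25], "angular": [0, 0, 0], "fingers": 0.5},
  {"dp": [0, 0, 0.45], "angular": [0, 0, 0], "fingers": 0.5},
  {"dp": [0, 0, 0.6], "angular": [0, 0, 0], "fingers": 0.5},
  {"dp": [0, 0, 0.7], "angular": [0, 0, 0], "fingers": 0.5},
  {"dp": [0, 0, 0.8], "angular": [0, 0, 0], "fingers": 0.5},
  {"dp": [0, 0, 0.885], "angular": [0, 0, 0], "fingers": 0.5},
  {"dp": [0, 0, 0.885], "angular": [0, 0, 0], "fingers": 0.6},
  {"dp": [0, 0, 0.885], "angular": [0, 0, 0], "fingers": 0.8},
], newtons=20)

```text
time: 20.75
tool_pos: [650.8, 147.5, 25.2]
tcp_rot: [180.0, 0.1, 166.9]
ft_force: [-0.1, -0.2, -0.0]
finger_gap: 17.7
grip_force: 0.0
```

Emit:
step_arm([
  {"dp": [0, 0, 0], "angular": [0, 0, 0], "fingers": 1},
  {"dp": [0, 0, 0], "angular": [0, 0, 0], "fingers": 1},
  {"dp": [0, 0, 0], "angular": [0, 0, 0], "fingers": 1},
  {"dp": [0, 0, -0.1], "angular": [0, 0, 0], "fingers": 1},
  {"dp": [0, 0, -0.3], "angular": [0, 0, 0], "fingers": 1},
  {"dp": [0, 0, -0.55], "angular": [0, 0, 0], "fingers": 1},
  {"dp": [0, 0, -0.7], "angular": [0, 0, 0], "fingers": 1},
  {"dp": [0, 0, -0.7], "angular": [0, 0, 0], "fingers": 1},
], newtons=20)

```text
time: 21.75
tool_pos: [652.4, 147.8, 169.7]
tcp_rot: [179.8, 0.4, 166.9]
ft_force: [-0.1, -0.1, 0.5]
finger_gap: 9.7
grip_force: 26.8
```

```bash
python3 sl.py|sed -n 2,9p
python3 - <<'E'
from h import *
s=sense();print(s["tool_pos"],s["tcp_rot"],s["finger_gap"],s["grip_force"],s["time"])
ct=camera_params("top");cs=camera_params("scene");a=snapshot("top");snapshot("scene")
for i in range(3):
  for l,z in(("rail_mid",60),("stand",0),("tail_rest",50),("nose_rest",50)):
    print(l,[(round(d["conf"],2),np.round(atz(ct,d["at"],z)[:2],1)) for d in pinpoint("top",l)[:1]],[(round(d["conf"],2),np.round(atz(cs,d["at"],z)[:2],1)) for d in pinpoint("scene",l)[:1]])
  break
cv2.imwrite("pics/top3.png",a)
E
```

```text
(np.float64(0.128), np.float64(162.39), np.int64(95))
(np.float64(0.1377), np.float64(162.4), np.int64(95))
(np.float64(0.1421), np.float64(162.4), np.int64(95))
(np.float64(0.1422), np.float64(162.4), np.int64(95))
(np.float64(0.1381), np.float64(162.4), np.int64(95))
(np.float64(0.1284), np.float64(162.38), np.int64(95))
(np.float64(0.1147), np.float64(162.36), np.int64(95))
(np.float64(0.1021), np.float64(162.24), np.int64(95))
[649.35201379 147.28859321 162.78094366] [-1.79948487e+02 -1.27759038e-01  1.66905376e+02] 9.409816908929006 26.83970421552658 22.15
rail_mid [(0.81, array([440.9, -48.6]))] [(0.87, array([436.8, -39.7]))]
stand [(0.82, array([438.9, -48.6]))] [(0.89, array([432.5, -49.5]))]
tail_rest [(0.56, array([ 449.9, -168. ]))] [(0.6, array([ 458.6, -153.9]))]
nose_rest [(0.75, array([427.9,  72.9]))] [(0.72, array([427.4,  74.8]))]
```

Run:
```python
from h import *
go([545,50,170],176); go([440,-47,170],185.1,[545,50,170,176])
```

```text
dp [ 0.4017 -0.5936 -0.0282] ang z -0.0505 t 22.65
dp [ 0.4899 -0.5204 -0.    ] ang z -0.0506 t 22.65
```

Emit:
step_arm([
  {"dp": [0.1, -0.15, 0], "angular": [0, 0, -0.02], "fingers": 1},
  {"dp": [0.2, -0.3, -0.03], "angular": [0, 0, -0.05], "fingers": 1},
  {"dp": [0.3, -0.45, -0.03], "angular": [0, 0, -0.05], "fingers": 1},
  {"dp": [0.4, -0.59, -0.03], "angular": [0, 0, -0.05], "fingers": 1},
  {"dp": [0.4, -0.59, -0.03], "angular": [0, 0, -0.05], "fingers": 1},
  {"dp": [0.4, -0.59, -0.03], "angular": [0, 0, -0.05], "fingers": 1},
  {"dp": [0.4, -0.59, -0.03], "angular": [0, 0, -0.05], "fingers": 1},
  {"dp": [0.4, -0.59, -0.03], "angular": [0, 0, -0.05], "fingers": 1},
])

```text
time: 23.65
tool_pos: [545.9, 51.1, 170.2]
tcp_rot: [180.0, -0.0, 175.9]
ft_force: [-0.3, 0.1, -1.1]
finger_gap: 9.7
grip_force: 26.8
```

Emit:
step_arm([
  {"dp": [0.12, -0.13, 0], "angular": [0, 0, -0.02], "fingers": 1},
  {"dp": [0.24, -0.26, 0], "angular": [0, 0, -0.05], "fingers": 1},
  {"dp": [0.36, -0.39, 0], "angular": [0, 0, -0.05], "fingers": 1},
  {"dp": [0.49, -0.52, 0], "angular": [0, 0, -0.05], "fingers": 1},
  {"dp": [0.49, -0.52, 0], "angular": [0, 0, -0.05], "fingers": 1},
  {"dp": [0.49, -0.52, 0], "angular": [0, 0, -0.05], "fingers": 1},
  {"dp": [0.49, -0.52, 0], "angular": [0, 0, -0.05], "fingers": 1},
  {"dp": [0.49, -0.52, 0], "angular": [0, 0, -0.05], "fingers": 1},
])

```text
time: 24.65
tool_pos: [440.7, -45.6, 170.3]
tcp_rot: [180.0, -0.0, -175.0]
ft_force: [0.6, 0.3, 0.0]
finger_gap: 9.4
grip_force: 26.8
```

Run:
```python
from h import *
s=sense();c=camera_params("wrist");w=snapshot("wrist");cv2.imwrite("pics/w3.png",w)
print(s["tool_pos"],s["tcp_rot"],s["time"])
for l,z in(("rail_mid",60),("clip_orange",145),("tail_rest",50),("nose_rest",50),("gauge",104)):
    print(l,[(np.round(d["at"],1).tolist(),round(d["conf"],2),np.round(atz(c,d["at"],z),1)) for d in pinpoint("wrist",l)[:2]])
```

```text
[440.69587764 -45.62574582 170.25979448] [ 1.79990542e+02 -7.13239674e-03 -1.75037168e+02] 24.65
rail_mid [([320.3, 236.0], 0.91, array([440.5, -45.8,  60. ]))]
clip_orange [([322.1, 284.4], 0.75, array([439.6, -44.8, 145. ])), ([541.7, 391.0], 0.61, array([497. ,  88.7, 145. ]))]
tail_rest [([161.0, 235.0], 0.62, array([ 453.4, -167.7,   50. ]))]
nose_rest [([476.5, 227.1], 0.98, array([426.2,  72.5,  50. ]))]
gauge [([83.3, 260.4], 0.57, array([ 455.8, -195.1,  104. ]))]
```

View pics/w3.png

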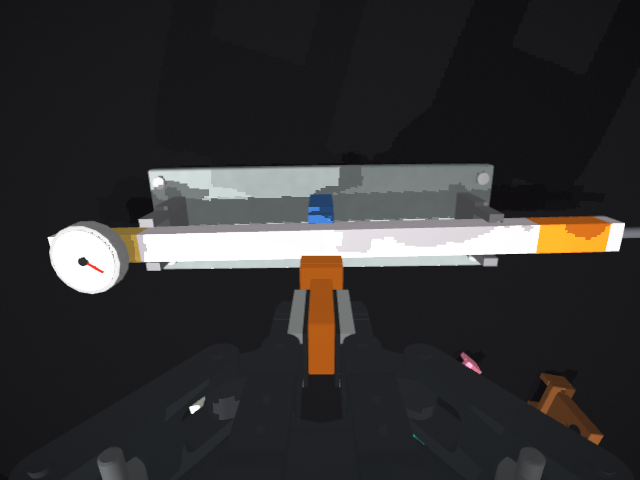

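The wrist picture shows the clip held upright at (321,315) and the level lance crossing near row 240. The blue rail cheek is at (320,208).

Run:
```python
from h import *
w=cv2.imread("pics/w3.png");c=camera_params("wrist");g=cv2.cvtColor(w,cv2.COLOR_BGR2GRAY)
for x in(200,280,380,480): print(x,216,g[216:272,x].tolist())
h=cv2.cvtColor(w,cv2.COLOR_BGR2HSV);m=cv2.inRange(h,(105,120,60),(125,255,255));m[:,:290]=0;m[:,350:]=0
for y in range(190,228,3):
    x=np.nonzero(m[y])[0];print(y,(x.min(),x.max()) if len(x) else None,end="; ")
print()
u=np.array([-np.sin(np.radians(6.3)),np.cos(np.radians(6.3)),0]);v=np.array([u[1],-u[0],0]);r=np.array([440.5,-46.5,0])
E=lambda x,y,z:r+v*x+u*y+[0,0,z]
print("cheek outer/inner top",np.round(proj(c,[E(x,y,68) for x in(-22,-12) for y in(-9,9)]),1).tolist())
for x,z in((-10,80),(10,80),(-10,60)):print("lance",x,z,np.round(proj(c,[E(x,y,z) for y in(-88,-28,42,115)]),1).tolist())
o=np.array([440.7,-45.6,145.]);ut=np.array([-np.sin(np.radians(4.96)),np.cos(np.radians(4.96)),0]);vt=np.array([ut[1],-ut[0],0])
print("clip roof",np.round(proj(c,[o+vt*x+ut*y+[0,0,16] for x in(-16,16) for y in(-10,10)]),1).tolist(),"fintop",np.round(proj(c,[o+vt*x+ut*y+[0,0,56] for x in(-11,11) for y in(-5,5)]),1).tolist(),"feet",np.round(proj(c,[o+vt*x+ut*y for x in(-16,16) for y in(-10,10)]),1).tolist())
m=cv2.inRange(h,(5,120,40),(22,255,255));m[:,:290]=0;m[:,350:]=0
for y in range(248,290,3):
    x=np.nonzero(m[y])[0];print(y,(x.min(),x.max()) if len(x) else None,end="; ")
```

```text
200 216 [100, 100, 100, 99, 98, 97, 98, 98, 120, 129, 139, 139, 142, 141, 140, 140, 147, 254, 255, 255, 255, 255, 255, 255, 255, 255, 255, 255, 255, 255, 255, 255, 255, 255, 255, 255, 255, 255, 255, 255, 255, 255, 255, 255, 255, 205, 205, 207, 207, 208, 210, 208, 172, 26, 27, 27]
280 216 [97, 97, 96, 96, 96, 96, 100, 174, 141, 139, 142, 141, 140, 139, 152, 249, 254, 254, 254, 254, 254, 254, 254, 254, 254, 254, 254, 255, 255, 255, 255, 255, 255, 255, 255, 255, 255, 255, 255, 255, 255, 255, 255, 235, 206, 206, 205, 206, 205, 206, 206, 179, 26, 28, 26, 25]
380 216 [100, 100, 100, 104, 208, 148, 140, 139, 142, 141, 142, 142, 147, 226, 226, 226, 226, 226, 225, 225, 225, 225, 231, 255, 255, 255, 255, 255, 255, 255, 255, 255, 255, 255, 255, 255, 255, 255, 255, 255, 255, 209, 209, 210, 210, 209, 209, 208, 207, 206, 174, 27, 27, 26, 26, 26]
480 216 [71, 73, 97, 136, 140, 141, 142, 140, 139, 140, 178, 216, 218, 218, 218, 218, 218, 218, 218, 255, 255, 255, 255, 255, 255, 255, 255, 255, 255, 255, 255, 255, 255, 255, 255, 255, 255, 254, 240, 84, 90, 91, 91, 91, 91, 90, 91, 118, 144, 49, 27, 26, 2
[... 642 characters left out ...]
, 226.1], [281.0, 224.2], [377.5, 222.0], [477.2, 219.8]]
clip roof [[299.0, 270.2], [343.0, 270.2], [300.4, 331.4], [341.8, 331.4]] fintop [[306.9, 327.1], [335.1, 327.1], [307.7, 378.3], [334.4, 378.3]] feet [[300.9, 257.6], [341.2, 257.6], [302.0, 314.7], [340.1, 314.7]]
248 None; 251 None; 254 None; 257 (np.int64(302), np.int64(340)); 260 (np.int64(301), np.int64(341)); 263 (np.int64(301), np.int64(341)); 266 (np.int64(300), np.int64(342)); 269 (np.int64(299), np.int64(343)); 272 (np.int64(299), np.int64(343)); 275 (np.int64(299), np.int64(343)); 278 (np.int64(299), np.int64(343)); 281 (np.int64(299), np.int64(343)); 284 (np.int64(299), np.int64(343)); 287 (np.int64(299), np.int64(343));
```

```bash
python3 sl.py|sed -n 2,9p
```

```text
(np.float64(0.1386), np.float64(162.76), np.int64(95))
(np.float64(0.1313), np.float64(162.74), np.int64(95))
(np.float64(0.12), np.float64(162.7), np.int64(95))
(np.float64(0.1129), np.float64(162.64), np.int64(95))
(np.float64(0.1139), np.float64(162.66), np.int64(95))
(np.float64(0.122), np.float64(162.72), np.int64(95))
(np.float64(0.1326), np.float64(162.74), np.int64(95))
(np.float64(0.1384), np.float64(162.76), np.int64(95))
```

Emit:
step_arm([
  {"dp": [0.005, 0, 0], "angular": [0, 0, -0.007], "fingers": 1},
  {"dp": [0.005, 0, 0], "angular": [0, 0, -0.007], "fingers": 1},
  {"dp": [0.005, 0, 0], "angular": [0, 0, -0.007], "fingers": 1},
  {"dp": [0.005, 0, 0], "angular": [0, 0, -0.007], "fingers": 1},
  {"dp": [0.005, 0, 0], "angular": [0, 0, -0.007], "fingers": 1},
  {"dp": [0.005, 0, 0], "angular": [0, 0, -0.007], "fingers": 1},
  {"dp": [0.005, 0, 0], "angular": [0, 0, -0.007], "fingers": 1},
  {"dp": [0.005, 0, 0], "angular": [0, 0, -0.007], "fingers": 1},
])

```text
time: 26.35
tool_pos: [439.3, -46.2, 170.3]
tcp_rot: [180.0, -0.0, -173.8]
ft_force: [-0.2, -0.4, -0.9]
finger_gap: 10.0
grip_force: 26.8
```

Emit:
step_arm([
  {"dp": [0, 0, 0], "angular": [0, 0, 0], "fingers": 1},
  {"dp": [0, 0, 0], "angular": [0, 0, 0], "fingers": 1},
  {"dp": [0, 0, 0], "angular": [0, 0, 0], "fingers": 1},
  {"dp": [0, 0, 0], "angular": [0, 0, 0], "fingers": 1},
  {"dp": [0, 0, 0], "angular": [0, 0, 0], "fingers": 1},
  {"dp": [0, 0, 0], "angular": [0, 0, 0], "fingers": 1},
  {"dp": [0, 0, 0], "angular": [0, 0, 0], "fingers": 1},
  {"dp": [0, 0, 0], "angular": [0, 0, 0], "fingers": 1},
])

```text
time: 27.35
tool_pos: [439.3, -46.2, 170.3]
tcp_rot: [180.0, -0.0, -173.8]
ft_force: [-0.0, 0.4, -0.7]
finger_gap: 9.4
grip_force: 26.8
```

```bash
python3 sl.py|sed -n 2,9p; python3 tilt.py; python3 -c "
from h import *
go([439.7,-45.7,111],186.3)"
```

```text
(np.float64(0.1337), np.float64(162.74), np.int64(95))
(np.float64(0.1295), np.float64(162.74), np.int64(95))
(np.float64(0.1205), np.float64(162.7), np.int64(95))
(np.float64(0.1166), np.float64(162.67), np.int64(95))
(np.float64(0.1203), np.float64(162.7), np.int64(95))
(np.float64(0.1279), np.float64(162.73), np.int64(95))
(np.float64(0.133), np.float64(162.74), np.int64(95))
(np.float64(0.1332), np.float64(162.74), np.int64(95))
27.75 [439.3 -46.2 170.3] -173.83 [-0.6 -0.5 -0.2]
gauge [ 457.7 -198.4  106.1] [243.2 145.1] [403.2 322.9]
nozzle_tip [419.5 187.1  71.9] [468.2 188.1] [192.3 342.8]
TILT -0.001 s_mid~ 7.8
dp [-0.0023  0.0022  0.2964] ang z -0.0007 t 28.05
```

Emit:
step_arm([
  {"dp": [-0.002, 0.002, 0.07], "angular": [0, 0, 0], "fingers": 1},
  {"dp": [-0.002, 0.002, 0.14], "angular": [0, 0, 0], "fingers": 1},
  {"dp": [-0.002, 0.002, 0.2], "angular": [0, 0, 0], "fingers": 1},
  {"dp": [-0.002, 0.002, 0.25], "angular": [0, 0, 0], "fingers": 1},
  {"dp": [-0.002, 0.002, 0.28], "angular": [0, 0, 0], "fingers": 1},
  {"dp": [-0.002, 0.002, 0.295], "angular": [0, 0, 0], "fingers": 1},
  {"dp": [-0.002, 0.002, 0.295], "angular": [0, 0, 0], "fingers": 1},
  {"dp": [-0.002, 0.002, 0.295], "angular": [0, 0, 0], "fingers": 1},
])

```text
time: 29.05
tool_pos: [440.0, -45.8, 111.8]
tcp_rot: [-180.0, 0.0, -173.8]
ft_force: [-0.6, -0.0, -0.3]
finger_gap: 9.4
grip_force: 26.8
```

Run:
```python
from h import *
s=sense();c=camera_params("wrist");w=snapshot("wrist");print(np.round(s["tool_pos"],2),s["tcp_rot"],s["time"])
cv2.imwrite("pics/w4.png",cv2.resize(w[180:400,220:420],(600,660)[:2] and (545,600)))
g=cv2.cvtColor(w,cv2.COLOR_BGR2GRAY)
for x in(270,370): print(x,g[195:300,x].tolist())
h=cv2.cvtColor(w,cv2.COLOR_BGR2HSV);m=cv2.inRange(h,(105,120,60),(125,255,255));m[:,:290]=0;m[:,350:]=0
ys=np.nonzero(m.any(1))[0]
for y in range(ys.min(),ys.max()+1,4):
    x=np.nonzero(m[y])[0];print(y,(x.min(),x.max()) if len(x) else None,end="; ")
print()
yw=np.radians(6.2);u=np.array([-np.sin(yw),np.cos(yw),0]);v=np.array([u[1],-u[0],0])
def E(r,x,y,z):return np.array([r[0],r[1],0])+v*x+u*y+[0,0,z]
r=[439.7,-45.7]
print("cheek",np.round(proj(c,[E(r,-22,y,68) for y in(-9,9)]),1).tolist())
for x,z in((-10,80),(10,80),(-10,60)):print("lance",x,z,np.round(proj(c,[E(r,x,y,z) for y in(-40,40)]),1).tolist())
t=s["tool_pos"];
print("clip feet",np.round(proj(c,[E(t,-16,y,t[2]-24.5) for y in(-10,10)]),1).tolist(),np.round(proj(c,[E(t,-12,y,t[2]-24.5) for y in(-10,10)]),1).tolist())
m=cv2.inRange(h,(5,120,40),(22,255,255));m[:,:290]=0;m[:,350:]=0
ys=np.nonzero(m.any(1))[0]
for y in range(ys.min(),ys.min()+30,3):
    x=np.nonzero(m[y])[0];print(y,(x.min(),x.max()) if len(x) else None,end="; ")
```

```text
[440.   -45.84 111.77] [-1.79984333e+02  4.41128087e-02 -1.73831677e+02] 29.05
270 [165, 165, 164, 165, 165, 163, 163, 163, 164, 164, 164, 164, 163, 166, 165, 166, 166, 135, 134, 134, 89, 89, 89, 89, 89, 88, 89, 87, 88, 87, 87, 87, 87, 87, 87, 87, 87, 87, 88, 88, 87, 88, 87, 88, 87, 88, 88, 87, 88, 96, 184, 184, 184, 185, 184, 182, 130, 128, 127, 127, 129, 131, 125, 129, 128, 127, 128, 134, 182, 249, 249, 249, 249, 249, 249, 249, 249, 249, 249, 249, 249, 249, 249, 249, 249, 249, 248, 249, 249, 249, 249, 248, 248, 248, 248, 248, 249, 253, 252, 248, 250, 254, 253, 226, 24]
370 [89, 89, 90, 89, 89, 89, 89, 90, 89, 90, 90, 90, 90, 90, 90, 90, 90, 90, 90, 91, 91, 91, 90, 90, 91, 91, 91, 90, 90, 90, 89, 89, 89, 88, 88, 88, 88, 88, 89, 88, 89, 89, 89, 90, 89, 90, 90, 91, 101, 120, 189, 189, 189, 190, 188, 130, 130, 127, 129, 128, 129, 127, 130, 130, 128, 130, 130, 133, 150, 149, 149, 149, 149, 150, 149, 149, 149, 149, 149, 149, 156, 206, 206, 205, 204, 204, 204, 203, 204, 216, 251, 251, 252, 254, 254, 254, 254, 254, 254, 254, 254, 254, 252, 51, 23]
211 (np.int64(309), np.int64(333)); 215 (n
[... 266 characters left out ...]
np.int64(337)); 247 (np.int64(306), np.int64(337)); 251 (np.int64(306), np.int64(337)); 
cheek [[304.0, 233.8], [337.3, 233.8]]
lance -10 80 [[243.6, 262.7], [397.7, 262.6]]
lance 10 80 [[246.1, 297.3], [395.2, 297.3]]
lance -10 60 [[250.7, 249.7], [390.7, 249.7]]
clip feet [[300.0, 257.4], [340.5, 257.4]] [[300.2, 264.9], [340.4, 264.9]]
255 (np.int64(319), np.int64(335)); 258 (np.int64(301), np.int64(341)); 261 (np.int64(300), np.int64(341)); 264 (np.int64(301), np.int64(341)); 267 (np.int64(300), np.int64(342)); 270 (np.int64(300), np.int64(342)); 273 (np.int64(300), np.int64(342)); 276 (np.int64(300), np.int64(342)); 279 (np.int64(300), np.int64(342)); 282 (np.int64(300), np.int64(342));
```

View pics/w4.png

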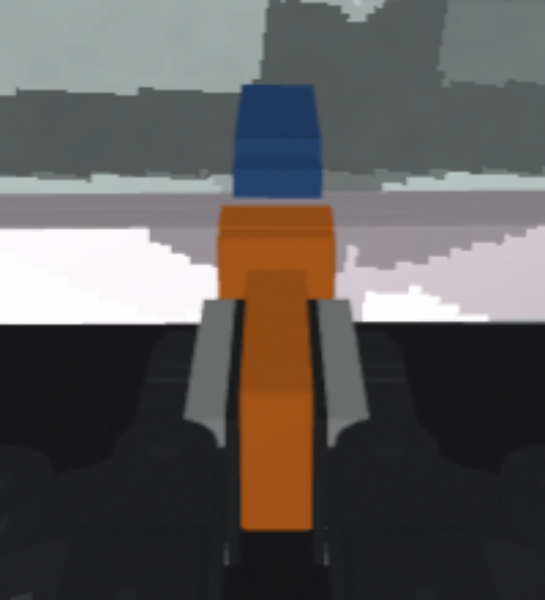

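The clip is aligned with both the lance and the rail: its edges at columns 300–342 are centred on the rail's 306–337, and the tube edges are where the model puts them. I'm lowering it slowly.

Emit:
step_arm([
  {"dp": [0, 0, 0.015], "angular": [0, 0, 0], "fingers": 1},
  {"dp": [0, 0, 0.03], "angular": [0, 0, 0], "fingers": 1},
  {"dp": [0, 0, 0.04], "angular": [0, 0, 0], "fingers": 1},
  {"dp": [0, 0, 0.05], "angular": [0, 0, 0], "fingers": 1},
  {"dp": [0, 0, 0.06], "angular": [0, 0, 0], "fingers": 1},
  {"dp": [0, 0, 0.07], "angular": [0, 0, 0], "fingers": 1},
  {"dp": [0, 0, 0.078], "angular": [0, 0, 0], "fingers": 1},
  {"dp": [0, 0, 0.078], "angular": [0, 0, 0], "fingers": 1},
])

```text
time: 30.1
tool_pos: [439.7, -45.8, 95.7]
tcp_rot: [-180.0, 0.0, -173.8]
ft_force: [-0.2, -0.3, 0.0]
finger_gap: 9.4
grip_force: 26.8
```

```bash
python3 sl.py|sed -n 2,5p
python3 - <<'E'
from h import *
for i in range(3):
    w=snapshot("wrist");s=sense();print(np.round(s["tool_pos"],2),np.round(s["ft_force"],1),s["time"])
h=cv2.cvtColor(w,cv2.COLOR_BGR2HSV);m=cv2.inRange(h,(5,120,40),(22,255,255));m[:,:290]=0;m[:,350:]=0
ys=np.nonzero(m.sum(1)>30*255)[0];print(ys.min())
g=cv2.cvtColor(w,cv2.COLOR_BGR2GRAY);print(g[225:300:1,270].tolist())
E
```

```text
(np.float64(0.1188), np.float64(162.94), np.int64(80))
(np.float64(0.1186), np.float64(162.94), np.int64(80))
(np.float64(0.1199), np.float64(162.93), np.int64(80))
(np.float64(0.1188), np.float64(162.95), np.int64(80))
[439.65 -45.75  95.71] [ 0.3  0.3 -0.7] 30.55
[439.66 -45.79  95.69] [0.1 0.1 0.2] 30.6
[439.61 -45.76  95.68] [-0.   0.6 -0.6] 30.65
256
[116, 115, 115, 115, 115, 114, 113, 113, 113, 113, 113, 113, 113, 113, 113, 113, 113, 114, 114, 114, 114, 114, 114, 114, 114, 115, 130, 140, 230, 229, 230, 230, 230, 230, 229, 228, 214, 167, 165, 164, 164, 163, 169, 168, 163, 165, 166, 163, 164, 167, 168, 171, 189, 190, 190, 190, 190, 190, 190, 190, 189, 190, 190, 190, 222, 255, 255, 255, 255, 255, 255, 255, 255, 255, 255]
```

Emit:
step_arm([
  {"dp": [0, 0, 0.003], "angular": [0, 0, 0], "fingers": 1},
  {"dp": [0, 0, 0.005], "angular": [0, 0, 0], "fingers": 1},
  {"dp": [0, 0, 0.005], "angular": [0, 0, 0], "fingers": 1},
  {"dp": [0, 0, 0.005], "angular": [0, 0, 0], "fingers": 0.85},
  {"dp": [0, 0, 0.005], "angular": [0, 0, 0], "fingers": 0.75},
  {"dp": [0, 0, 0.005], "angular": [0, 0, 0], "fingers": 0.65},
  {"dp": [0, 0, 0.005], "angular": [0, 0, 0], "fingers": 0.6},
  {"dp": [0, 0, 0.005], "angular": [0, 0, 0], "fingers": 0.6},
])

```text
time: 31.65
tool_pos: [439.6, -45.8, 94.6]
tcp_rot: [180.0, -0.0, -173.8]
ft_force: [0.8, -0.9, 0.5]
finger_gap: 34.1
grip_force: 0.0
```

```bash
python3 sl.py|sed -n 2,5p
python3 - <<'E'
from h import *
w=snapshot("wrist");s=sense();c=camera_params("wrist");print(np.round(s["tool_pos"],2),np.round(s["ft_force"],1),s["finger_gap"],s["time"])
h=cv2.cvtColor(w,cv2.COLOR_BGR2HSV);m=cv2.inRange(h,(5,120,40),(22,255,255));m[:,:290]=0;m[:,350:]=0
ys=np.nonzero(m.sum(1)>30*255)[0];xs=np.nonzero(m[ys.min()+8])[0];print(ys.min(),xs.min(),xs.max())
cv2.imwrite("pics/w5.png",cv2.resize(w[180:400,170:470],(800,587)))
E
```

```text
(np.float64(0.1201), np.float64(162.89), np.int64(75))
(np.float64(0.1202), np.float64(162.9), np.int64(75))
(np.float64(0.1207), np.float64(162.91), np.int64(75))
(np.float64(0.12), np.float64(162.89), np.int64(75))
[439.66 -45.76  94.72] [-0.1 -0.  -0.3] 34.375190808990496 32.1
257 300 341
```

View pics/w5.png

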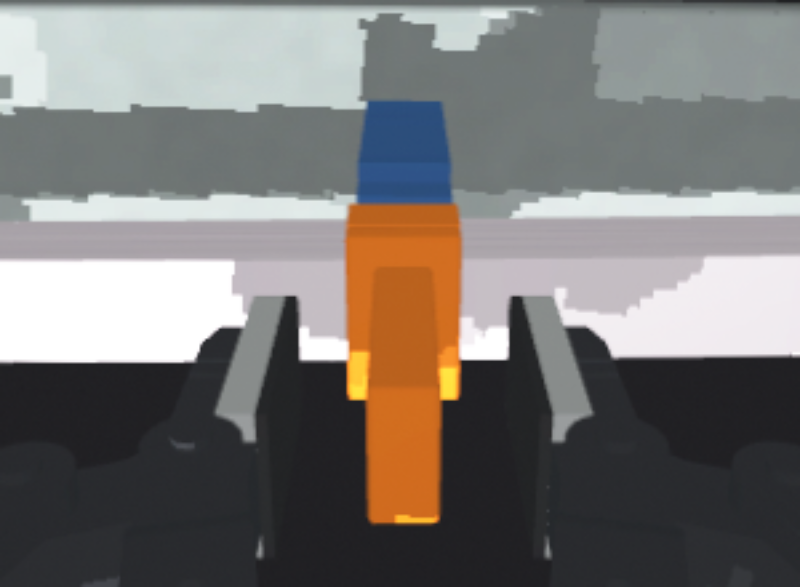

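The clip is seated astride the lance, centred on the blue rail at (405,150) in this crop, with the pads clear of it. I'm retreating straight up.

Emit:
step_arm([
  {"dp": [0, 0, -0.05], "angular": [0, 0, 0], "fingers": 0.6},
  {"dp": [0, 0, -0.12], "angular": [0, 0, 0], "fingers": 0.6},
  {"dp": [0, 0, -0.22], "angular": [0, 0, 0], "fingers": 0.6},
  {"dp": [0, 0, -0.35], "angular": [0, 0, 0], "fingers": 0.6},
  {"dp": [0, 0, -0.5], "angular": [0, 0, 0], "fingers": 0.6},
  {"dp": [0, 0, -0.6], "angular": [0, 0, 0], "fingers": 0.6},
  {"dp": [0, 0, -0.6], "angular": [0, 0, 0], "fingers": 0.6},
  {"dp": [0, 0, -0.6], "angular": [0, 0, 0], "fingers": 0.6},
])

```text
time: 33.1
tool_pos: [439.4, -45.7, 214.3]
tcp_rot: [180.0, -0.0, -173.8]
ft_force: [-0.2, 0.7, -1.1]
finger_gap: 34.1
grip_force: 0.0
```

```bash
python3 sl.py|sed -n 2,9p
python3 - <<'E'
from h import *
c=camera_params("wrist");w=snapshot("wrist");h=cv2.cvtColor(w,cv2.COLOR_BGR2HSV)
m=cv2.inRange(h,(5,120,40),(22,255,255));m[:,:280]=0;m[:,360:]=0
ys=np.nonzero(m.any(1))[0]
for y in range(ys.min(),ys.max()+1,5):
    x=np.nonzero(m[y])[0];print(y,(int(x.min()),int(x.max())),end="; ") if len(x) else 0
yw=np.radians(6.2);u=np.array([-np.sin(yw),np.cos(yw),0]);v=np.array([u[1],-u[0],0])
for a,b,z in((16,10,70),(16,10,86),(11,5,126)):print(z,np.round(proj(c,[np.array([439.8,-45.4,z])+v*x+u*y for x in(-a,a) for y in(-b,b)]),1).tolist())
cv2.imwrite("pics/w6.png",w)
E
```

```text
(np.float64(0.1212), np.float64(162.53), np.int64(84))
(np.float64(0.1213), np.float64(162.53), np.int64(84))
(np.float64(0.1213), np.float64(162.53), np.int64(84))
(np.float64(0.1213), np.float64(162.53), np.int64(84))
(np.float64(0.1212), np.float64(162.53), np.int64(84))
(np.float64(0.1213), np.float64(162.53), np.int64(84))
(np.float64(0.1213), np.float64(162.54), np.int64(84))
(np.float64(0.1213), np.float64(162.53), np.int64(84))
205 (309, 333); 210 (308, 333); 215 (308, 333); 220 (312, 333); 225 (309, 333); 230 (309, 333); 235 (311, 333); 240 (313, 333); 245 (313, 333); 250 (314, 327); 255 (313, 328); 260 (314, 328); 70 [[308.6, 205.4], [333.3, 205.4], [309.0, 242.8], [332.9, 242.8]]
86 [[307.9, 209.9], [333.9, 209.9], [308.3, 249.2], [333.5, 249.2]]
126 [[313.4, 231.0], [328.4, 231.0], [313.6, 261.8], [328.2, 261.8]]
```

View pics/w6.png

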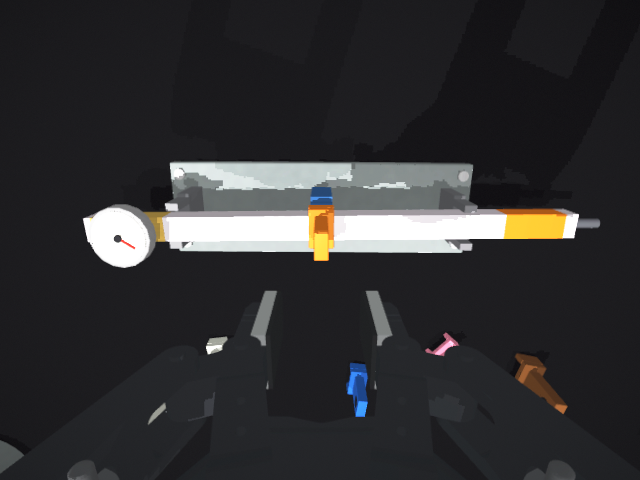

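The lance is still and level, and the clip sits upright and fully down at (321,230), matching the model. I'm handing in.

```bash
python3 -c "
from bench import *
print(hand_in())"
```

```text
the job is handed in; nothing more can be done
None
```

The lance lies level and still, balanced on the blue rail, with the orange clip fully down astride it right above the rail; I handed the job in at about 34 s, and no verdict came back.

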